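# Check that the trolley's brake lever stops short of the bar

### The arm

A 7-joint arm with a two-finger parallel gripper is mounted at the origin on the work surface. World frame = base frame: x ahead of the robot, y to its left, z up, the work surface at z = 0. Lengths are in m, angles in degrees, forces in N, time in s.
With the tool pointing down it reaches from about 0.425 to 0.825 m from the base axis. Payload 3.6 kg.
Tool frame: the origin (TCP) lies midway between the tips of the shut fingers; the grasp point (between the pads) lies 19 mm behind it; z points along the fingers, y is the line along which they close (so a half turn about z gives the same grasp; the last joint's range is limited). The gripper opens to 85 mm and grips with 20 to 120 N. Pads are 22 mm wide; open, the fingers measure 114 mm over their backs; the gripper's body (76 mm by 85 mm) begins 54 mm behind the grasp point. The pads swing forward as they close: fully open they stand 13 mm farther back than shut.
Start: joints at [-74.399, 35.231, -0.722, 81.555, 0.464, 63.22, -2.315], TCP at [0.191, 0.621, 0.231] pointing down, gripper open.
Joint ranges: [-178.69, 178.69], [-17.37, 117.87], [-77.05, 75.6], [15.02, 138.74], [-78.02, 258.01], [0.78, 113.62], [-162.83, 162.83]. Speed limits (degrees/s): [159.86, 159.86, 180, 180, 180, 180, 180].

### API

Orientations are given as a 3x3 rotation matrix whose columns are the frame's x, y, z axes.
In Python, from workcell import ctrl gives the robot as it stands. The module is installed in compiled form; this text tells all that it offers. Calls block until the motion is done:
- ctrl.move_ptp(position, orientation): joint-space move of the TCP to a pose.
- ctrl.line_to(position, rotation=None, vel=0.15, contact_N=None): straight line of the TCP; rotation=None keeps the orientation; vel is the mean speed in m/s. With contact_N (N) it stops when the force on the tool has changed by that much, and returns True; else False.
- ctrl.movej(angles): joint-space move.
- ctrl.gripper_to(opening): finger opening in m; the grip force is fixed at half the most; returns when the fingers have stopped.
- ctrl.dwell(seconds).
- ctrl.inverse_kinematics(position, orientation): joint angles nearest the present ones, or None.
- ctrl.state(): the state.
- ctrl.camera(name): name is "side" or "top"; returns a dict with "img" (384x512x3 uint8, red, green, blue), "fx", "fy", "cx", "cy" (pixels), "xyz" and "attitude" of the camera in the world. Camera axes: x right, y down, z forward; pixel columns grow to the right and rows downward; lengths in m; the calibration is good to about 2 mm. A picture is of the moment at which its call begins. There is no depth.
A pose or a line that the arm cannot do raises ctrl.MotionError and nothing moves.
- ctrl.close_job(): hands the job in; it is judged then, once.
The state is a dict: "t": time; "joints": joint angles; "dq": joint speeds; "tau": joint torques, N m; "ee_pos": TCP position; "orientation": TCP orientation; "ft_force": force on the tool from outside, world axes, zero at the start; "torque": the same for the moment, N m; "grip_width": finger opening in m; "finger_force": force on a finger pad.
Only numpy, scipy, OpenCV 4.12 (cv2) and the standard library are available. Lean on these libraries where they do the work, as an engineer would, in place of code of your own. Each camera call takes 0.05 s, during which the arm holds its last target. There are 200 camera calls.

### The job

Two handlebar ends of a caravan trolley are clamped on the bench. Press the long brake lever (the one with the longer blade) slowly in towards its bar with the outside of the fingers, pushing on the blade's outer face, until it comes up against its stop short of the bar, and finish while still holding it in there so that the gap can be looked at. Do not pinch the lever or pull it from behind, do not touch its bar, do not force it, and leave the short lever and everything else on the bench alone.

Things in the scene. Friction and masses are not known exactly. Their poses are not given: they have to be found in the camera images.
- brake: Handlebar end with the LONG lever, fixed to the bench. Origin on the bench top, straight under the middle of the bar. y runs along the bar to the free end of the grip; x points from the lever side to the far side of the bar (the way to press); the lever stands on the -x side. Steel foot 100 x 90 x 12 mm and upright 28 mm thick at y = -90 mm, with a clamp up to 169 mm high.
- brake_bar: Its bar with black rubber grip and lever bracket, not to be touched; frame as brake (origin on the bench top). Bar axis level, 140 mm above the bench, y from -130 to +130 mm; grip 32 mm thick, y from -8 to +127 mm, with flanges up to 40 mm; bracket out to x = -54 mm at y = -60 mm, 18 mm above and below the bar's axis.
- brake_lever (a joint): Hinge of the long brake lever (vertical axis), rad. 0: let out, where a spring keeps it; grows as it is pressed in, clockwise seen from above; 0.24: solid stop, blade then parallel to the bar with about 23 mm clear between blade and grip. Pressing at point brake_press takes about 3 N to start and 8 N at the stop.
- brake_press (a point): Point to press, on the outer face of the long blade at mid height, 110 mm from the hinge. y axis along the blade to its tip; x axis square to it, towards the bar: push along +x. Turns with the lever, moves about 26 mm from let out to the stop. Aluminium blade 15 mm tall, mid height 140 mm above the bench, 13 mm thick (x 0 to 13 mm here), ending in a 20 mm ball 40 mm beyond this point.
- brake_hinge (a point): Hinge of the long lever, on its axis at mid height; on the stand it lies at x -45, y -60, z 140 mm. Same axes as point brake_press.
- speed: Bench stand of the other handlebar end, a mirror image (grip towards its -y), same sizes, with the SHORT speed lever (85 mm from hinge to ball). Origin on the bench top under the middle of its bar. Fixed; to be left alone.
- speed_bar: The bar, grip and lever bracket of that other handlebar end (frame as speed). Not to be touched.
- speed_lever (a joint): Hinge of the short speed lever, rad, 0 let out. Must not be pressed.
- grease_jar: Jar, 60 mm across, 65 mm tall, loose, behind the long lever's bar. Origin under its centre. Leave alone.
- tape_roll: Roll of tape lying flat, 96 mm across, 25 mm tall, loose, in front of the long lever. Origin under its centre. Leave alone.
- screwdriver: Screwdriver lying loose in front of the short lever. Leave alone.
- spray_can: Can, 66 mm across, 155 mm tall, loose. Origin under its centre. Leave alone.
- wrench: Wrench lying loose on the bench. Leave alone.
- mug: White mug, 80 mm across, 90 mm tall, loose. Origin under its centre. Leave alone.
- parts_bin: Open blue bin, 100 x 80 x 50 mm, loose, behind the short lever's bar. Origin under its centre. Leave alone.

How it is judged:
By the outcome, as a careful person would: the job done as asked, in the order asked, and still so for the second after the job is handed in, while the arm keeps its last pose, push and grip.
It also fails if it takes over 38 s, if anything falls off the work surface, if the arm or the gripper's body presses on something with over 40 N, if the wrist force passes 120 N, or if a joint passes its speed limit or range.

## Working session

There is one attempt and no reset: what is moved stays moved. The work goes in short steps, each a Python script; the robot and the scene stay as the last script left them, time stands still between calls to the robot, and variables do not carry over. Pictures are saved under pics/ and viewed, at most 10 in all, crops included, and the job is handed in when it is done.

```bash
mkdir -p pics
python3 - <<'E'
from workcell import ctrl
import cv2,pickle
d={}
for n in("top","side"):
    c=ctrl.camera(n); d[n]=c
    cv2.imwrite(f"pics/{n}0.png",c["img"][:,:,::-1])
    print(n,c["fx"],c["fy"],c["cx"],c["cy"],c["xyz"],c["attitude"])
pickle.dump(d,open("cam.pkl","wb"))
s=ctrl.state();print(s["t"],s["ee_pos"],s["orientation"],s["ft_force"])
E
```

```text
top 425.71612553504673 425.71612553504673 242.40123621559232 193.7083456799818 [0.45624325 0.00145045 1.36406287] [[-0.00521008 -0.99030644  0.13880202]
 [-0.99998139  0.00471915 -0.00386573]
 [ 0.00317323 -0.13881958 -0.9903126 ]]
side 437.63758969204645 437.63758969204645 256.18470837560034 193.94262982219826 [ 0.0069182  -0.6906711   1.18127899] [[ 0.72577776 -0.52532794  0.44415898]
 [-0.68787188 -0.54584611  0.47841854]
 [-0.00888417 -0.65275001 -0.75752128]]
0.1 [0.1911344  0.6205128  0.23021882] [[-9.55705983e-01  2.94322391e-01 -6.34946872e-04]
 [ 2.94323065e-01  9.55703129e-01 -2.33737179e-03]
 [-8.11201435e-05 -2.42071972e-03 -9.99997067e-01]] [ 0.46034926 -0.80358958  0.53583458]
```

View pics/top0.png

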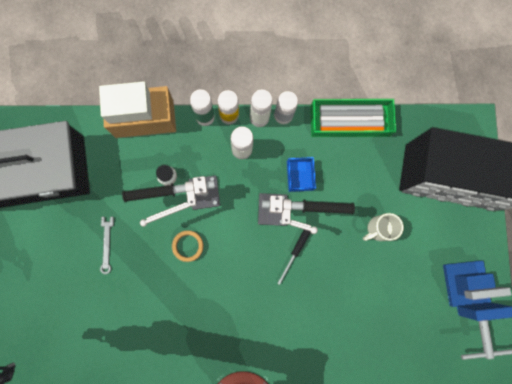

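View pics/side0.png

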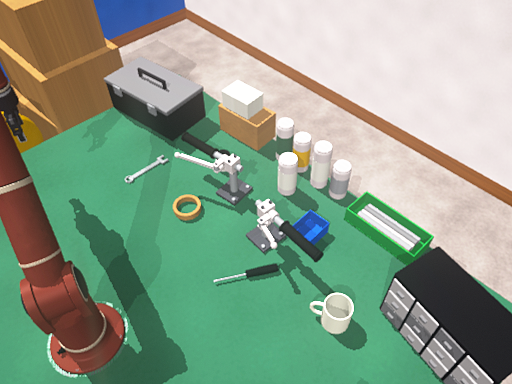

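Long lever is the left one in the top view: ball about (143,223), grip end (125,194), hinge about (192,205). The tape roll is at (188,246). I'll enlarge both views.

Run:
```python
import cv2
t=cv2.imread("pics/top0.png")[160:270,100:240]; s=cv2.imread("pics/side0.png")[115:225,150:270]
cv2.imwrite("pics/tc.png",cv2.resize(t,None,fx=5,fy=5,interpolation=cv2.INTER_CUBIC))
cv2.imwrite("pics/sc.png",cv2.resize(s,None,fx=5,fy=5,interpolation=cv2.INTER_CUBIC))
```

```text
(no output)
```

View pics/tc.png

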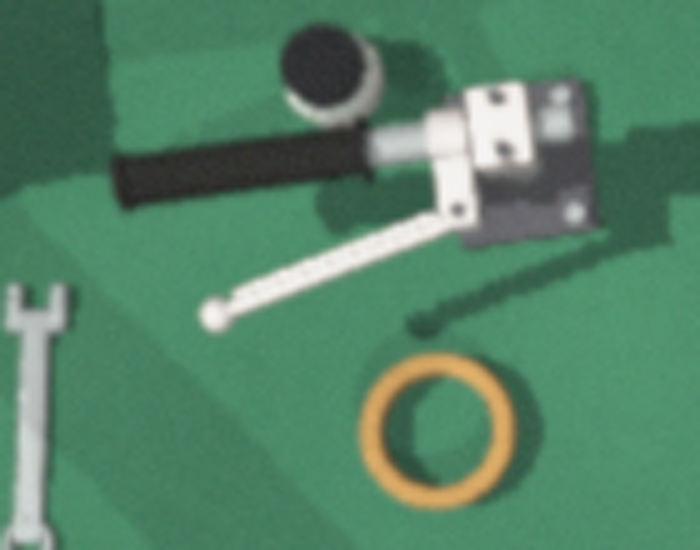

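View pics/sc.png

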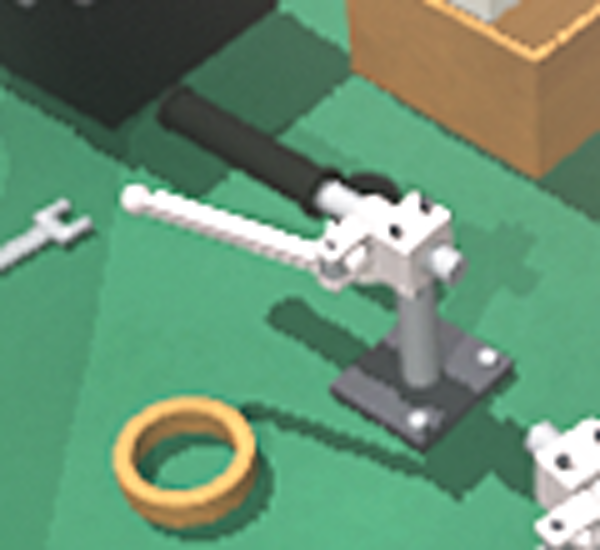

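```bash
cat > geo.py <<'E'
import numpy as np,pickle
from scipy.optimize import least_squares
C=pickle.load(open("cam.pkl","rb"))
def proj(c,P):
    p=(np.asarray(P)-c["xyz"])@np.array(c["attitude"])
    return np.c_[c["fx"]*p[:,0]/p[:,2]+c["cx"],c["fy"]*p[:,1]/p[:,2]+c["cy"]]
def place(v,P):
    x,y,a=v; R=np.array([[np.cos(a),-np.sin(a),0],[np.sin(a),np.cos(a),0],[0,0,1]])
    return np.asarray(P)@R.T+[x,y,0]
ball=lambda q:[-.045-.150*np.sin(.24-q),-.060+.150*np.cos(.24-q),.140]
E
python3 - <<'E'
from geo import *
M=[ball(0),[-.045,-.06,.158],[0,.128,.14],[0,-.008,.14]]
u=lambda a,o:(np.array(a)+.5)/5-.5+o
T=u([[215,315],[457,209],[122,182],[370,150]],[100,160])
S=u([[135,199],[338,240],[178,107],[325,196]],[150,115])
def f(v): return np.r_[(proj(C["top"],place(v,M))-T).ravel(),(proj(C["side"],place(v,M))-S).ravel()]
r=least_squares(f,[.55,.25,0],loss="soft_l1");v=r.x
print(v,np.degrees(v[2]));print(f(v).reshape(-1,2).round(2))
np.save("pose.npy",v)
print(place(v,[ball(0),ball(.24),[-.045,-.06,.14]]))
E
```

```text
[0.63977265 0.20965109 0.1448182 ] 8.297471439098706
[[ 0.41 -0.79]
 [-0.11 -0.02]
 [ 1.23  0.48]
 [-1.79 -0.03]
 [ 1.12 -0.19]
 [-1.03  0.59]
 [ 0.17  0.56]
 [-0.64 -0.92]]
[[0.54759386 0.2828151  0.14      ]
 [0.58225557 0.29221492 0.14      ]
 [0.60390245 0.1437851  0.14      ]]
```

```bash
cat >> geo.py <<'E'
V=np.load("pose.npy")
def tcp(q,gap,z,sgn,v=V,half=.0145):
    a=v[2]+.24-q; n=np.array([np.cos(a),np.sin(a),0]); b=np.array([-np.sin(a),np.cos(a),0])
    h=place(v,[[-.045,-.06,0]])[0]
    p=h+.110*b-(.0065+half+gap)*n; p[2]=z
    Y=sgn*n; Z=np.array([0,0,-1.]); return p,np.c_[np.cross(Y,Z),Y,Z]
E
python3 - <<'E'
from workcell import ctrl
from geo import *
import cv2
J=np.array(ctrl.state()["joints"])
best=None
for s in(1,-1):
    j=ctrl.inverse_kinematics(*tcp(0,.05,.25,s)); 
    if j is not None:
        d=np.abs(np.array(j)-J).max(); print(s,np.round(j,1),d)
        if best is None or d<best[0]: best=(d,s)
s=best[1]; print("sgn",s)
ctrl.gripper_to(0); ctrl.move_ptp(*tcp(0,.05,.25,s))
ctrl.line_to(*[tcp(0,.03,.118,s)[0]],vel=.1)
st=ctrl.state();print(st["t"],st["ee_pos"],tcp(0,.03,.118,s)[0],st["ft_force"],st["grip_width"])
for n in("top","side"):
    c=ctrl.camera(n); m=c["img"][:,:,::-1].copy()
    x,y=(100,150) if n=="top" else (130,90)
    m=cv2.resize(m[y:y+110,x:x+140],None,fx=4,fy=4,interpolation=cv2.INTER_CUBIC)
    cv2.imwrite(f"pics/{n}1.png",m)
    print(n,proj(c,[st["ee_pos"],place(V,[ball(0)])[0]]).round(1))
a,b=cv2.imread("pics/top1.png"),cv2.imread("pics/side1.png")
cv2.imwrite("pics/both1.png",np.hstack([a,b])[:, :1120]); cv2.imwrite("pics/both1.png",cv2.resize(np.hstack([a,b]),(798,313)))
E
```

```text
1 [-37.7  25.2  17.2  98.3  -8.5  57.7   4.6] 36.74325397254616
-1 [ -5.6  27.2 -31.   97.3  15.8  59.9 160.3] 162.59399818493824
sgn 1
4.1833 [0.51572976 0.22674075 0.11864201] [0.51533928 0.22659551 0.118     ] [ 0.27022802 -0.22393665 -0.27836114] -4.745972513120868e-05
top [[163.6 233.2]
 [143.  221.8]]
side [[181.1 171.8]
 [177.7 154.2]]
```

```bash
python3 -c "
import cv2,numpy as np
a,b=cv2.imread('pics/top1.png'),cv2.imread('pics/side1.png')
cv2.imwrite('pics/v1.png',np.vstack([a[120:420],b[60:360]]))"
```

```text
(no output)
```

View pics/v1.png

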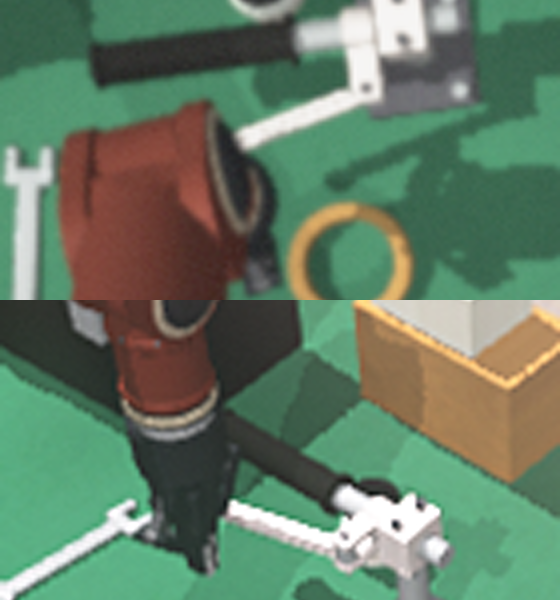

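The gripper stands in front of the blade on its outer side, and the lever, grip and tape roll are clear. Next I feel for contact.

Run:
```python
from workcell import ctrl
from geo import *
n=tcp(0,0,.118,1)[1][:,1]
p0=np.array(ctrl.state()["ee_pos"])
f0=np.array(ctrl.state()["ft_force"])
hit=ctrl.line_to(tcp(0,-.008,.118,1)[0],vel=.015,contact_N=1.5)
s=ctrl.state();p=np.array(s["ee_pos"])
print(hit,s["t"],"moved",(p-p0)@n,"gap model",(tcp(0,0,.118,1)[0]-p)@n,"F",np.array(s["ft_force"])-f0,s["finger_force"])
```

```text
True 6.1 moved 0.0294828579244428 gap model 0.0002040961043006459 F [-0.31387987 -0.41565679  0.68467322] 0.0
```

Run:
```python
from workcell import ctrl
from geo import *
def fn(n,k=4):
    F=[]
    for _ in range(k): F.append(ctrl.state()["ft_force"]); ctrl.dwell(.02)
    return -np.mean(F,0)@n
for q in np.arange(.03,.211,.03):
    p,R=tcp(q,0,.118,1)
    ctrl.line_to(p,R,vel=.012,contact_N=10)
    s=ctrl.state(); n=R[:,1]
    print(round(q,3),round(s["t"],2),"lag mm",1e3*(p-s["ee_pos"])@n,"Fn",fn(n),np.round(s["ft_force"],1))
    if fn(n)>11: break
```

```text
0.03 6.58 lag mm 1.445900101338722 Fn 3.7730298231799257 [-3.3 -1.6 -2.5]
0.06 7.14 lag mm 0.18161664836795047 Fn 3.857896599700012 [-3.6 -1.4 -3.2]
0.09 7.71 lag mm 0.0014536508276216773 Fn 4.517827108734555 [-3.7 -2.5 -3.3]
0.12 8.28 lag mm 0.3053675350370806 Fn 4.666749737861429 [-4.1 -1.6 -2.3]
0.15 8.84 lag mm 0.6074651188497945 Fn 5.38832100943519 [-5.6 -2.5 -2.3]
0.18 9.41 lag mm 0.8952158272130569 Fn 6.377652525556653 [-6.  -1.4 -1. ]
0.21 9.97 lag mm 1.1769182655330521 Fn 6.481817376485652 [-5.8 -3.1 -0.8]
```

Run:
```python
from workcell import ctrl
from geo import *
import cv2
def fn(n,k=8):
    F=[]
    for _ in range(k): F.append(ctrl.state()["ft_force"]); ctrl.dwell(.02)
    return -np.mean(F,0)@n
for q in np.arange(.22,.30,.006):
    p,R=tcp(min(q,.24),-max(0,q-.24)*.11,.118,1)
    ctrl.line_to(p,R,vel=.01)
    n=R[:,1]; f=fn(n); s=ctrl.state()
    pr=(np.array(s["ee_pos"])-tcp(.24,0,.118,1)[0])@tcp(.24,0,.118,1)[1][:,1]
    print(round(q,3),round(s["t"],2),"pos rel stop mm",round(pr*1e3,2),"Fn",round(f,2))
    if f>10.5: break
for nm,(x,y) in dict(top=(100,150),side=(130,90)).items():
    c=ctrl.camera(nm); cv2.imwrite(f"pics/{nm}2.png",cv2.resize(c["img"][y:y+75,x:x+140,::-1],None,fx=4,fy=4,interpolation=cv2.INTER_CUBIC))
cv2.imwrite("pics/v2.png",np.vstack([cv2.imread("pics/top2.png"),cv2.imread("pics/side2.png")]))
```

```text
0.22 10.5 pos rel stop mm -3.52 Fn 6.85
0.226 10.88 pos rel stop mm -2.9 Fn 7.15
0.232 11.27 pos rel stop mm -2.32 Fn 7.16
0.238 11.65 pos rel stop mm -1.69 Fn 7.45
0.244 12.03 pos rel stop mm -1.1 Fn 7.19
0.25 12.42 pos rel stop mm -0.55 Fn 7.52
0.256 12.8 pos rel stop mm -0.0 Fn 7.88
0.262 13.18 pos rel stop mm 0.43 Fn 8.06
0.268 13.57 pos rel stop mm 0.46 Fn 9.55
0.274 13.95 pos rel stop mm 0.49 Fn 10.91
```

View pics/v2.png

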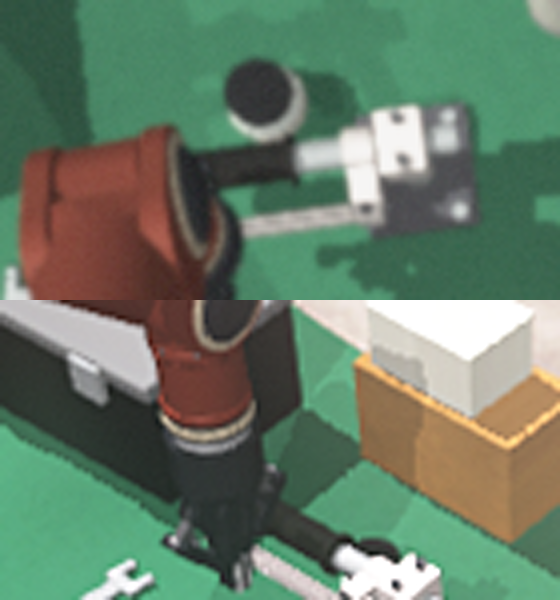

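The blade is parallel to the bar: motion stalls 0.45 mm past the predicted stop while the force climbs from 8 to 10.9 N. One check before handing in: is the knuckle seen near the grip in the side view clear of it?

Run:
```python
from workcell import ctrl
from geo import *
s=ctrl.state();p=np.array(s["ee_pos"]);R=np.array(s["orientation"]);n=R[:,1]
print(s["t"],s["ft_force"],s["torque"])
for d in(.03,.04,.05,.06):
  for z in(.15,.17,.19,.21):
    P=p+d*n;P[2]=z; u=proj(C["side"],[P])[0]; print(d,z,((u-[130,90])*4+[0,300]).round(0))
```

```text
14.05 [-9.85690474 -3.66723289  1.82396332] [-0.56942065  1.95713095  0.02469481]
0.03 0.15 [257. 537.]
0.03 0.17 [254. 520.]
0.03 0.19 [251. 502.]
0.03 0.21 [248. 484.]
0.04 0.15 [265. 531.]
0.04 0.17 [262. 513.]
0.04 0.19 [259. 496.]
0.04 0.21 [256. 478.]
0.05 0.15 [273. 524.]
0.05 0.17 [270. 507.]
0.05 0.19 [267. 489.]
0.05 0.21 [265. 471.]
0.06 0.15 [281. 518.]
0.06 0.17 [278. 501.]
0.06 0.19 [276. 483.]
0.06 0.21 [273. 465.]
```

Run:
```python
from workcell import ctrl
from geo import *
import cv2
s=ctrl.state();print(s["ee_pos"],s["orientation"][2],np.mean([ (ctrl.dwell(.02),ctrl.state()["ft_force"])[1] for _ in range(10)],0))
c=ctrl.camera("side"); m=cv2.resize(c["img"][110:170,165:245,::-1],None,fx=10,fy=10,interpolation=cv2.INTER_CUBIC)
m=cv2.convertScaleAbs(m,alpha=2.2,beta=10)
cv2.imwrite("pics/z.png",m)
```

```text
[0.5677371  0.24963846 0.11792853] [-1.35446352e-04 -7.37512921e-03 -9.99972794e-01] [-10.24215267  -3.27566952   2.11215155]
```

View pics/z.png

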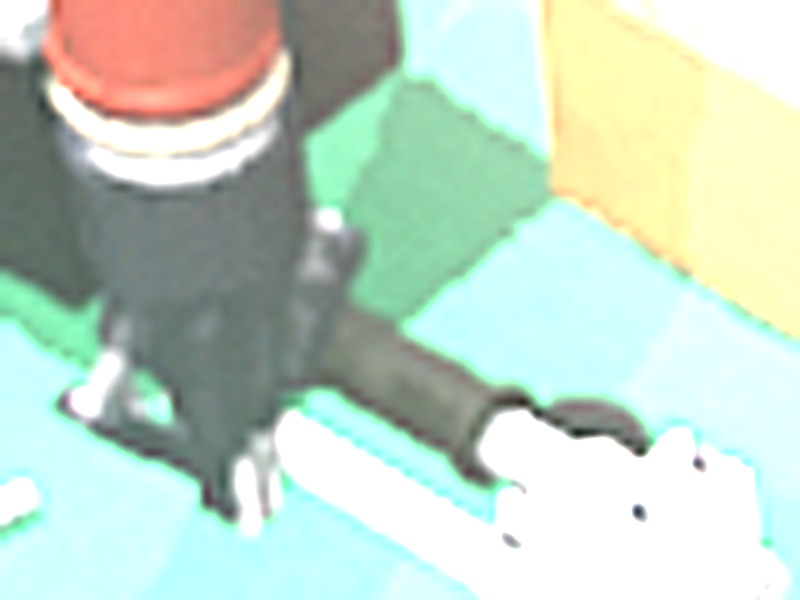

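The link runs from the knuckle at about z = 0.20 m down to the fingertip. That leaves about 20 mm clear of the grip, so only the blade is touched.

```bash
python3 -c "
from workcell import ctrl
print(ctrl.state()['t']); print(ctrl.close_job())"
```

```text
14.2667
the job is handed in; nothing more can be done
None
```

I pressed the long brake lever in to its stop with the outside of the shut fingers and handed the job in at about 14 s, still holding it there with about 11 N; I estimate about 20 mm between the gripper and the bar's grip, and I touched nothing else.

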